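Tip the rejected rings into the reject box and lock it

TASK

The three turned rings on the scoop tray have failed inspection. Pick the tray up by its grip, tip it with its lip low over the open reject box so that all three slide in without the fingers touching them, and set the empty tray back down flat on the table. Then shut the box's lid and lock it: take the pin from its parking lug on the box and push it fully home through the two hasp lugs; leave the other things on the table as they stand.

Things in the scene. Friction and masses are not known exactly. Their poses are not given: they have to be found in the camera images.
- scoop_tray: Loose aluminium scoop tray, 150 x 130 mm, 0.26 kg. Origin: centre of underside; x points to the open lip (x = +75 mm), z up. Floor 3 mm thick; side walls to z = 21, back wall to z = 31 mm; no wall at the lip. At the back an upright black grip, centred at x = -77 mm, 14 mm thick along x, 50 mm wide along y, from z = 36 to 92 mm
- tray_grip (a point): Centre of the tray's grip where it is pinched (tray frame [-77, 0, 68] mm); the fingers close along its x, the 14 mm thickness
- tray_lip (a point): Middle of the tray's open lip, on the floor's upper face (tray frame [75, 0, 3] mm)
- ring_a: Turned steel ring on the scoop tray, 40 mm diameter, 18 mm high, 0.06 kg. Origin: centre of its underside, z along its axis
- ring_b: Turned steel ring on the scoop tray, 44 mm diameter, 14 mm high, 0.1 kg. Origin: centre of its underside, z along its axis
- ring_c: Turned steel ring on the scoop tray, 32 mm diameter, 24 mm high, 0.12 kg. Origin: centre of its underside, z along its axis
- reject_box: Grey steel box, fixed, 150 (x) x 180 (y) mm, rim at z = 70 mm, walls 3 mm, inner floor at z = 8. Origin: centre of underside; x points from hasp side to hinge side. Lugs are plates 32 x 34 x 5 mm jutting out at rim height, vertical 11 mm holes: hasp lug on the -x side, hole at [-91, 0] mm; parking lug on the +y side (nearest the robot), hole at [10, 106], top z = 70, holds the pin at first
- box_floor (a point): Centre of the box's inner floor; frame parallel to the box's
- hasp_hole (a point): Centre of the fixed hasp lug's hole, on its upper face (box frame [-91, 0, 68.5] mm). With the lid shut the lid's lug lies over it and the upper face of that is 6 mm higher
- box_hinge (a point): Middle of the lid's hinge line (box frame [75, 0, 70] mm); the line runs along the box's y
- box_lid (a joint): Lid angle, rad: 0 shut, 1.57 upright, up to 1.95 (leans outward and stays). Plate 3 mm thick, 152 mm from hinge to edge, 186 mm wide, 0.3 kg; a 34 mm wide lug juts 32 mm farther at the middle of its edge. Pushed inward past upright it sinks shut by itself in about 2 s
- lid_hole (a point): Centre of the hole (11 mm) in the lid's lug, on its upper face
- lock_pin: Loose steel pin, 0.06 kg: shank 8 mm diameter, 38 mm long, tapered over its last 6 mm; head 32 mm tall, 18 mm diameter, with a 22 mm wide foot 4 mm thick. Origin: centre of the head's underside, where the shank begins; z up along the pin. At first it stands upright in the parking lug, head on the lug
- flange: Bystander: turned flange, 60 mm diameter, 32 mm high. Origin: centre of its underside
- race: Bystander: bearing race, 52 mm diameter, 15 mm high. Origin: centre of its underside
- ring_gauge: Bystander: ring gauge, 66 mm diameter, 22 mm high. Origin: centre of its underside
- stylus_case: Bystander: flat grey and black case, 70 x 120 x 20 mm. Origin: centre of its underside
Mind the look-alikes: they are no part of the job. Leave any turquoise look-alike of the ring_a alone.

How it is judged:
On the way, in this order (a step that is already met when the one before it is completed fails the run):
1. all three rings lie inside the reject box (x of ring_a in the frame of box_floor between -0.075 and 0.075 m and y of ring_a in the frame of box_floor between -0.09 and 0.09 m and z of ring_a in the frame of box_floor between -0.005 and 0.05 m and x of ring_b in the frame of box_floor between -0.075 and 0.075 m and y of ring_b in the frame of box_floor between -0.09 and 0.09 m and z of ring_b in the frame of box_floor between -0.005 and 0.05 m and x of ring_c in the frame of box_floor between -0.075 and 0.075 m and y of ring_c in the frame of box_floor between -0.09 and 0.09 m and z of ring_c in the frame of box_floor between -0.005 and 0.05 m), for 0.2 s.
2. the lid is shut on the rings (all of step 1 and value of joint box_lid below 0.05 rad), for 0.2 s.
At the end, for the whole second after the job is handed in: All three rings lie inside the reject box; lid shut (under 0.05 rad); pin upright (0.2 rad) through both hasp lugs, its head within about 4 mm of the upper lug; the empty tray lies flat on the table (underside within 6 mm, tilt under 0.06 rad); tray and pin at rest (all of step 2 and horizontal distance between lock_pin and hasp_hole below 0.005 m and z of lock_pin in the frame of hasp_hole between 0.002 and 0.01 m and angle between lock_pin's own z axis and vertical below 0.2 rad and angle between scoop_tray's own z axis and vertical below 0.06 rad and height (world z) of scoop_tray below 0.006 m and linear speed of each of scoop_tray, lock_pin below 0.02 m/s); the robot touches nothing.
It fails at once if the fingers touch a ring (contact force between the fingers and ring_a above 0.3 N or contact force between the fingers and ring_b above 0.3 N or contact force between the fingers and ring_c above 0.3 N).
It fails at once if the tray is tipped (over 0.35 rad) with its lip more than 13 cm above the box's rim (angle between scoop_tray's own z axis and vertical above 0.35 rad and height (world z) of tray_lip above 0.2 m).
It fails at once if a bystander is moved by more than 25 mm (distance of any of flange, race, ring_gauge, stylus_case from where it was at the start of the episode above 0.025 m).
It also fails if it takes over 72 s, if anything falls off the work surface, if the arm or the gripper's body presses on something with over 40 N, if the wrist force passes 120 N, or if a joint passes its speed limit or range.

ROBOT

A 6-joint arm with a two-finger parallel gripper is mounted at the origin on a cart in front of the work surface, level with it; the furniture and walls round the work are solid. World frame = base frame: x ahead of the robot, y to its left, z up, the work surface at z = 0. Lengths are in m, angles in rad, forces in N, time in s.
With the tool pointing down it reaches from about 0.3 to 0.85 m from the base axis. Payload 5.4 kg.
Tool frame: the origin (TCP) lies at the very end of the fingers, on their centre line; the grasp point (between the pads) lies 19 mm behind it; z points along the fingers, y is the line along which they close (so a half turn about z gives the same grasp; the last joint's range is limited). The gripper opens to 85 mm and grips with 20 to 120 N. Pads are 22 mm wide; open, the fingers measure 114 mm over their backs; the gripper's body (76 mm by 85 mm) begins 54 mm behind the grasp point. The pads swing forward as they close: fully open they stand 13 mm farther back than shut.
Start: joints at [0.896, 0.158, 1.597, -0, 1.386, -0.21], TCP at [0.258, 0.514, 0.205] pointing down, gripper open.
Joint ranges: [-2.91, 2.91], [-0.94, 2.29], [0.18, 2.7], [-1.29, 4.43], [0.17, 2.64], [-3, 3]. Speed limits (rad/s): [2.57, 2.57, 3.14, 3.14, 3.14, 3.14].

INTERFACE

Orientations are given as a unit quaternion [w, x, y, z].
In Python, from workcell import env gives the robot as it stands.
- The arm moves only by the shell command python3 -m handwheel 'ROWS'. ROWS is JSON, a list that holds one entry, the list of rows, each a list of 7 numbers: the turn, a rotation vector about the tool's x, y, z each as a share of 45 degrees, from -1 to 1, then the shift along the tool's x, y, z each as a share of 0.1 m, from -1 to 1, then the opening, from 0 (shut) to 1 (fully open). In form: [[[wx, wy, wz, tx, ty, tz, claw], ...]]. A call has 1 to 20 rows; each row is the pose to reach, as a shift and turn from the pose commanded when the call began, along the tool's axes at that moment; what a row does not reach only later rows make up. A row lasts 1/10 s, in which the tool goes at most 50 mm and 8.59 degrees, less where a joint would pass 70% of its speed; a pose out of reach is approached as far as the arm can. A call with a number of a shift or a turn outside -1 to 1 is refused whole. A call with a gripper value outside its range is refused whole. The fingers move at their own pace and stop on an object; the grip force is fixed at half the most. Time passes only in rows, so rows that repeat a pose let the fingers close. It gives the time, the measured TCP pose, the force, the opening and the grip force at its end, in the units of the state.
- env.state(): the state, without advancing time (a new reading comes with each control period).
- env.read_camera(name): name is "scene" or "side" or "wrist"; returns the picture (400x640x3 uint8, red, green, blue); there is no depth.
- env.camera_model(name): a dict with "intrinsics" (3x3 intrinsics, pixels), "k1" (the pictures are not rectified: a ray, as slopes to the right and down, at radius r is drawn at 1 + k1 r^2 times it, then the intrinsics apply), "world_from_camera" (4x4, takes a point from camera to world coordinates); the wrist camera has in their place "mount" (4x4, takes a point from camera to tool coordinates, whose origin is the TCP and whose axes are the flange's). Camera axes: x right, y up, looking along -z (the intrinsics and any distortion apply to the point x, -y, -z); pixel columns grow to the right and rows downward; lengths in m; the calibration is good to about 2 mm. A picture is of the moment at which its call begins: read the wrist's pose just before it. camera_model takes no time and is no camera call.
- env.close_job(): hands the job in; it is judged then, once.
The state is a dict: "time_s": time; "joint_pos": joint angles; "joint_velocities": joint speeds; "joint_torque": joint torques, N m; "ee_pos": TCP position; "orientation": TCP orientation; "wrist_force": force on the tool from outside, world axes, zero at the start; "wrist_torque": the same for the moment, N m; "finger_gap": opening from 0.0 (shut) to 1.0 (fully open); "gripper_force": force on a finger pad.
Only numpy, scipy, OpenCV 4.12 (cv2) and the standard library are available. Lean on these libraries where they do the work, as an engineer would, in place of code of your own. Each camera call takes 0.05 s, during which the arm holds its last target. There are 200 camera calls.

## Working session

There is one attempt and no reset: what is moved stays moved. The work goes in short steps, Python scripts to look and compute and a shell command to move; the robot and the scene stay as the last step left them, time stands still between calls to the robot, and variables do not carry over. Pictures are saved under pics/ and viewed, at most 10 in all, crops included, and the job is handed in when it is done.

```bash
ls; mkdir -p pics
cat > h.py <<'E'
import numpy as np, cv2
from workcell import env
from scipy.spatial.transform import Rotation as R
def Rq(q): return R.from_quat([q[1],q[2],q[3],q[0]])
def wfc(name):
    m=env.camera_model(name)
    if 'world_from_camera' in m: T=np.array(m['world_from_camera'])
    else:
        s=env.state(); A=np.eye(4); A[:3,:3]=Rq(s['orientation']).as_matrix(); A[:3,3]=s['ee_pos']; T=A@np.array(m['mount'])
    return np.array(m['intrinsics']),m['k1'],T
def proj(P,name,c=None):
    K,k1,T=c or wfc(name); P=np.atleast_2d(P); p=(P-T[:3,3])@T[:3,:3]
    x=p[:,0]/-p[:,2]; y=-p[:,1]/-p[:,2]; f=1+k1*(x*x+y*y)
    return np.c_[K[0,0]*x*f+K[0,2],K[1,1]*y*f+K[1,2]]
def unproj(uv,z,name,c=None):
    K,k1,T=c or wfc(name); uv=np.atleast_2d(np.array(uv,float)); out=[]
    d=(uv-[K[0,2],K[1,2]])/[K[0,0],K[1,1]]; s=d.copy()
    for _ in range(30): s=d/(1+k1*(s**2).sum(1,keepdims=True))
    r=np.c_[s[:,0],-s[:,1],-np.ones(len(s))]@T[:3,:3].T
    z=np.broadcast_to(z,len(r)); t=(z-T[2,3])/r[:,2]
    return T[:3,3]+r*t[:,None]
def snap(name,fn,crop=None,scale=1):
    im=env.read_camera(name)[:,:,::-1]
    cv2.imwrite('pics/raw_'+fn,im)
    if crop: im=im[crop[1]:crop[3],crop[0]:crop[2]]
    cv2.imwrite('pics/'+fn,cv2.resize(im,None,fx=scale,fy=scale,interpolation=cv2.INTER_CUBIC))
E
python3 - <<'E'
from h import *
a=env.read_camera('scene');b=env.read_camera('side')
for n,i in(('scene',a),('side',b)):cv2.imwrite(f'pics/{n}1.png',i[:,:,::-1])
for n in('scene','side','wrist'):print(n,[np.round(x,3).tolist() for x in wfc(n)])
print(env.state())
E
```

```text
pics
scene [[[371.699, 0.0, 319.655], [0.0, 371.699, 195.211], [0.0, 0.0, 1.0]], 0.022, [[0.661, 0.464, -0.59, -0.219], [-0.751, 0.4, -0.526, -0.705], [-0.008, 0.79, 0.613, 0.806], [0.0, 0.0, 0.0, 1.0]]]
side [[[504.753, 0.0, 314.957], [0.0, 504.753, 201.371], [0.0, 0.0, 1.0]], -0.094, [[-0.981, 0.167, -0.102, 0.316], [-0.195, -0.788, 0.584, 0.919], [0.017, 0.593, 0.805, 1.47], [0.0, 0.0, 0.0, 1.0]]]
wrist [[[329.073, 0.0, 323.722], [0.0, 329.073, 198.857], [0.0, 0.0, 1.0]], -0.043, [[0.448, -0.854, -0.266, 0.188], [0.894, 0.427, 0.134, 0.548], [-0.0, -0.298, 0.955, 0.373], [0.0, 0.0, 0.0, 1.0]]]
{'time_s': 0.1, 'joint_pos': array([ 8.95949378e-01,  1.58977274e-01,  1.59812146e+00,  1.65537158e-05,
        1.38624349e+00, -2.10099449e-01]), 'joint_velocities': array([ 0.00016685, -0.00168451, -0.00155801, -0.00075321, -0.00077048,
        0.00017806]), 'joint_torque': array([-7.16653335e-05, -3.96992433e+01, -3.32338178e+01, -4.66664062e-05,
        4.21335484e-03,  9.68063432e-06]), 'ee_pos': array([0.25734223, 0.51352475, 0.20431275]), 'orientation': array([-3.81913262e-04,  2.30289516e-01,  9.73121767e-01, -7.87055965e-04]), 'wrist_force': array([ 0.28476227, -0.35461817,  0.11313121]), 'wrist_torque': array([0.0024253 , 0.03614383, 0.00538726]), 'gripper_force': 0.0, 'finger_gap': 0.9995707477993873}
```

View pics/scene1.png

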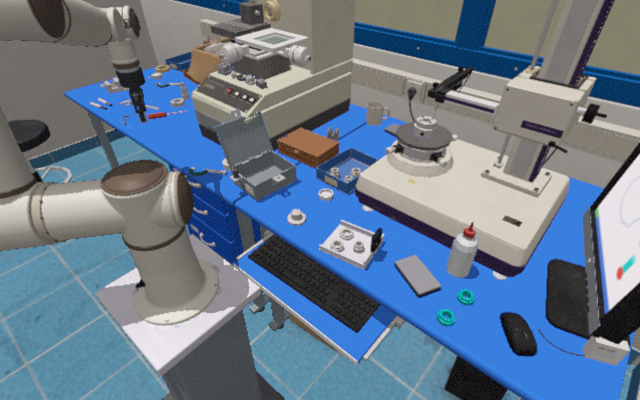

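View pics/side1.png

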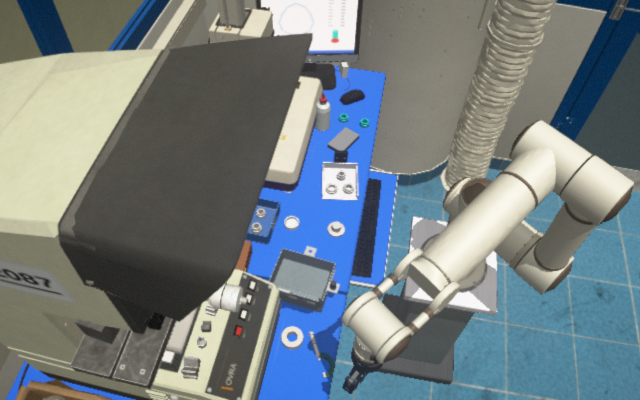

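The scene view shows the tray at about (352,242) with its black grip at (377,239). The open box is at (265,170) and its lid leans left. In the side view the tray is at (340,180), the grip at (341,155), the box at (303,275), the hasp lug at (309,251) and the parking lug with the pin at (334,288).

Things that could be mistaken for what I want:
- **Rings:** the three on the tray at side (341,176), (332,190) and (349,190). Look-alikes are the turquoise pair (343,117) and (364,122), and the rings in the blue bin (261,212) and (261,227).
- **Bystanders:** round parts at (336,228), (291,222) and (291,337), and the case at (343,140).
- **Pin:** at (334,288). The thin tools at (315,345) are not it.

I choose the silver rings on the tray, which has the black grip, and check that in one close crop.

Run:
```python
from h import *
im=cv2.imread('pics/side1.png')[130:310,250:400]
cv2.imwrite('pics/crop1.png',cv2.resize(im,None,fx=3.3,fy=3.3,interpolation=cv2.INTER_CUBIC))
for n,uv,z in[('tray ctr',(340,181),.01),('grip',(341,155),.08),('hasp',(309,251),.068),('pin',(334,288),.09),('flange',(336,228),.03),('race',(291,222),.015)]:print(n,unproj(uv,z,'side')[0].round(3))
for n,uv,z in[('grip',(377,239),.068),('flange',(296,217),.016),('hasp',(281,179),.068)]:print(n,unproj(uv,z,'scene')[0].round(3))
```

```text
tray ctr [ 0.428 -0.252  0.01 ]
grip [ 0.44  -0.317  0.08 ]
hasp [0.474 0.1   0.068]
pin [0.371 0.224 0.09 ]
flange [ 0.406 -0.03   0.03 ]
race [ 0.564 -0.033  0.015]
grip [ 0.445 -0.326  0.068]
flange [ 0.405 -0.045  0.016]
hasp [0.472 0.089 0.068]
```

View pics/crop1.png

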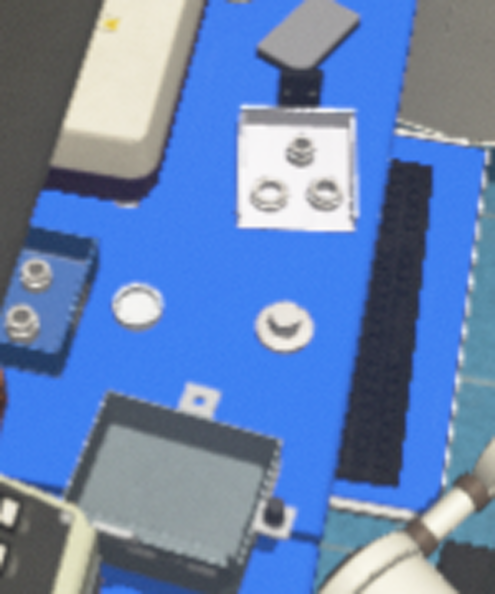

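The crop confirms it. The tray has its black grip at the back (-y), its lip toward +y and three silver rings. The box's hasp lug is at crop (200,401) and the pin's dark head at (275,512) in the parking lug. I move to a look pose over the box.

```bash
python3 -m handwheel '[[[0,0,0,-0.3,-0.3,-1,1],[0,0,0,-0.3,-0.3,-1,1],[0,0,0,-0.3,-0.3,-1,1]]]' 
python3 -m handwheel '[[[0,0,0,-1,-1,0,1],[0,0,0,-1,-1,0,1],[0,0,0,-1,-1,0,1],[0,0,0,-1,-1,0,1]]]'
python3 -m handwheel '[[[0,0,0,-1,-0.9,0,1],[0,0,0,-1,-0.9,0,1],[0,0,0,-1,-0.9,0,1],[0,0,0,-1,-0.9,0,1]]]' 
python3 -m handwheel '[[[0,0,-0.6,-0.2,0,0,1],[0,0,-0.6,-0.2,0,0,1],[0,0,-0.6,-0.2,0,0,1],[0,0,-0.6,-0.2,0,0,1],[0,0,-0.6,-0.2,0,0,1],[0,0,-0.6,-0.2,0,0,1]]]'
python3 - <<'E'
from h import *
s=env.state();print(s['time_s'],s['joint_pos'].round(2))
np.save('c_box.npy',wfc('wrist')[2]); snap('wrist','box.png')
E
```

```text
time_s: 0.4
ee_pos: [0.2733, 0.4744, 0.3117]
orientation: [0.003, 0.231, 0.973, 0.004]
wrist_force: [0.8, 0.1, 0.4]
finger_gap: 1.001
gripper_force: 0.0
time_s: 0.8
ee_pos: [0.3168, 0.3361, 0.3045]
orientation: [0.0, 0.233, 0.973, -0.001]
wrist_force: [-0.3, 0.2, -0.9]
finger_gap: 0.999
gripper_force: 0.0
time_s: 1.2
ee_pos: [0.3658, 0.2118, 0.3046]
orientation: [-0.0, 0.233, 0.973, -0.001]
wrist_force: [0.2, -0.1, 0.4]
finger_gap: 1.001
gripper_force: 0.0
time_s: 1.8
ee_pos: [0.3823, 0.2058, 0.305]
orientation: [-0.0, -0.002, 1.0, 0.0]
wrist_force: [0.1, -0.4, -0.0]
finger_gap: 0.997
gripper_force: 0.0
1.8 [ 0.21 -0.27  1.81  0.    1.6  -1.36]
```

View pics/box.png

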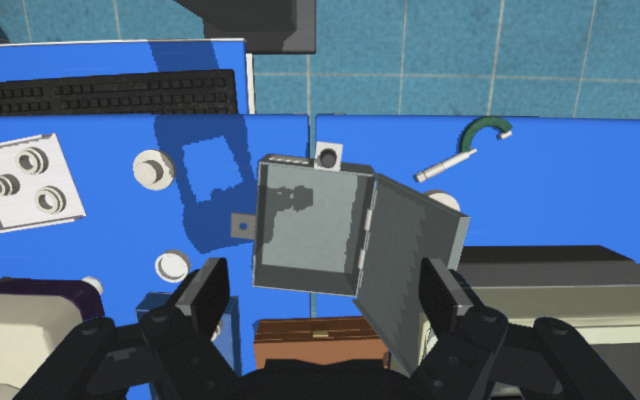

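The wrist view shows the box with rim corners near (262,162), (374,173), (358,294) and (255,286). The hasp hole is at (243,226), the pin head at (328,157) and the tray's lip half at (50,180). Next I measure the box and look down on the tray.

```bash
python3 - <<'E'
from h import *
from scipy.optimize import least_squares
K,k1,_=wfc('wrist'); c=(K,k1,np.load('c_box.npy'))
# box model points: inner/outer rim, hasp hole, pin top
mod=np.array([[-75,90,70],[75,90,70],[75,-90,70],[-75,-90,70],[-91,0,68.5],[10,106,102]])/1e3
px=np.array([[262,162],[374,173],[358,294],[255,286],[243,226],[328,157]])
def pts(p): 
    r=R.from_euler('z',p[2]).as_matrix(); return mod@r.T+[p[0],p[1],0]
f=lambda p:(proj(pts(p),'wrist',c)-px).ravel()
o=least_squares(f,[.5,.19,1.5],loss='soft_l1'); print(o.x,f(o.x).reshape(-1,2).round(1))
print('hasp',unproj(px[4],.0685,'wrist',c),'pin',unproj(px[5],.102,'wrist',c))
g=cv2.cvtColor(cv2.imread('pics/raw_box.png'),cv2.COLOR_BGR2GRAY)
for (u,v,r) in((243,226,6),(328,157,9)):
    print(g[v-r:v+r+1,u-r:u+r+1])
E
python3 -m handwheel '[[[0,0,0,0,-1,0,1],[0,0,0,0,-1,0,1],[0,0,0,0,-1,0,1]]]' >/dev/null
python3 -m handwheel '[[[0,0,0,0,-1,0,1],[0,0,0,0,-1,0,1],[0,0,0,0,-1,0,1]]]' >/dev/null
python3 -m handwheel '[[[0,0,0,-0.2,-1,0,1],[0,0,0,-0.2,-1,0,1],[0,0,0,-0.2,-1,0,1]]]' >/dev/null
python3 -m handwheel '[[[0,0,0,0,-1,0,1],[0,0,0,0,-1,0,1],[0,0,0,0,-1,0,1],[0,0,0,0,-1,0,1]]]'
python3 - <<'E'
from h import *
s=env.state();print(s['time_s'],s['joint_pos'].round(2))
np.save('c_tray.npy',wfc('wrist')[2]); snap('wrist','tray.png')
E
```

```text
[0.47818    0.19168531 1.47901086] [[-4.  -1.5]
 [ 3.5 -1.1]
 [ 1.   1.3]
 [-1.6  0.3]
 [ 0.6 -0.1]
 [-0.3  2. ]]
hasp [[0.4700296 0.1002137 0.0685   ]] pin [[0.37126141 0.21170396 0.102     ]]
[[119 119 116 116 119 120 118 118 117 116 116 116 117]
 [120 118 116 117 115 117 117 117 117 117 114 116 116]
 [120 119 114 115 109 105 107 112 114 116 117 116 115]
 [120 117 109  97  90  85  87  93  98 110 115 116 116]
 [118 116 101  81  75  75  73  76  82  95 111 114 117]
 [118 112  96  75  75  72  73  74  75  89 107 115 117]
 [119 112  91  75  72  72  71  73  72  82 104 114 116]
 [118 114  94  78  74  73  74  72  73  85 105 114 117]
 [117 116 103  85  78  77  77  77  81  94 109 115 117]
 [118 116 111 105  94  85  83  84  92 106 113 115 117]
 [120 117 117 115 110 105 106 107 110 112 114 116 116]
 [117 117 116 118 116 116 114 115 115 115 116 116 118]
 [118 116 115 117 117 116 116 117 117 115 117 115 116]]
[[221 219 218 219 215 187 167 160 144 138 156 165 168 188 212 216 218 220
  221]
 [220 218 216 190 162 124  99  88  85  85  87  97 103 132 183 210 218 220
  221]
 [219 215 197 140  94  76  6
[... 845 characters left out ...]
83  92 163
  209]
 [121  96  73  78  89  94  91  92  93  92  92  92  94  94  92  85 105 183
  214]
 [120 111  82  77  88  91  92  90  92  90  92  93  94  93  90  83 117 196
  215]
 [122 120  93  75  83  91  89  92  91  93  93  92  92  92  86  89 148 205
  215]
 [122 122 101  74  79  88  91  91  90  92  91  89  89  89  85 114 184 213
  215]
 [132 126 114  89  74  80  86  91  90  89  90  90  92  85  97 168 209 216
  215]
 [182 150 133 121 100  83  80  85  84  85  87  89  86  95 143 198 216 216
  214]]
time_s: 3.15
ee_pos: [0.4055, -0.1939, 0.305]
orientation: [-0.0, -0.003, 1.0, 0.001]
wrist_force: [0.0, 0.0, -0.1]
finger_gap: 1.002
gripper_force: 0.0
3.15 [-0.72 -0.23  1.78  0.    1.59 -2.29]
```

View pics/tray.png

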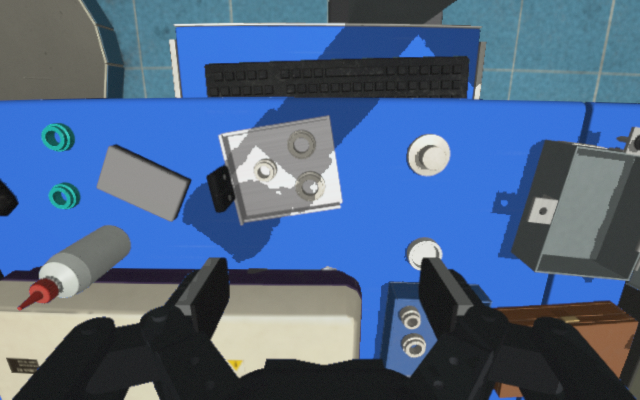

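The tray is seen from above, with corners near (220,134), (329,117), (341,205) and (240,223). The grip is at (219,188) on the left, and the rings at (301,143), (311,187) and (264,170). Turquoise decoys are at (57,138) and (64,196), the hasp hole at (541,210). I crop to refine.

Run:
```python
from h import *
im=cv2.imread('pics/raw_tray.png')[105:235,195:355]
im=cv2.resize(im,None,fx=5,fy=4.6,interpolation=cv2.INTER_CUBIC)
im=cv2.resize(cv2.imread('pics/raw_tray.png')[108:230,197:351],None,fx=4.8,fy=4.8,interpolation=cv2.INTER_CUBIC)
cv2.imwrite('pics/tc.png',im);print(im.shape)
```

```text
(586, 739, 3)
```

View pics/tc.png

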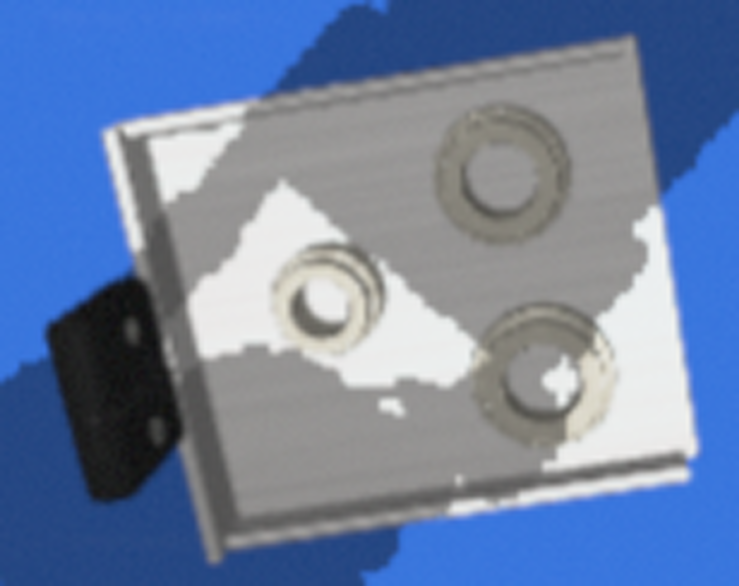

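The close crop confirms the three silver rings on the tray with the black grip at left. The wall-top corners are at crop (632,38), (103,130), (215,562) and (690,478), and the grip's top back edge runs from (48,328) to (93,497).

Run:
```python
from h import *
from scipy.optimize import least_squares
K,k1,_=wfc('wrist'); c=(K,k1,np.load('c_tray.npy'))
mod=np.array([[75,65,21],[-75,65,31],[-75,-65,31],[75,-65,21],[-84,25,92],[-84,-25,92]])/1e3
px=np.array([[632,38],[103,130],[215,562],[690,478],[48,328],[93,497]])/4.8+[197,108]
def pts(p,m): return m@R.from_euler('z',p[2]).as_matrix().T+[p[0],p[1],0]
f=lambda p:(proj(pts(p,mod),'wrist',c)-px).ravel()
o=least_squares(f,[.43,-.25,1.7],loss='soft_l1',f_scale=1); print(o.x,f(o.x).reshape(-1,2).round(1))
print('grip',pts(o.x,np.array([[-77,0,68]])/1e3),'lip',pts(o.x,np.array([[75,0,3]])/1e3))
s=env.state();T=Rq(s['orientation']).as_matrix();d=pts(o.x,np.array([[-77,0,68]])/1e3)[0]-s['ee_pos'];print('d tool xy',(T.T@d)*10,'yaw toolY',np.degrees(np.arctan2(T[1,1],T[0,1])))
print('hasp2',unproj((541,210),.0685,'wrist',c))
```

```text
[ 0.43006492 -0.24776719  1.73783848] [[ 1.   0.2]
 [ 0.5  0.3]
 [-0.3 -0.2]
 [ 2.9 -0.8]
 [-2.3 -0.5]
 [-1.   3.1]]
grip [[ 0.44286744 -0.32369542  0.068     ]] lip [[ 0.41759494 -0.17381113  0.003     ]]
d tool xy [-0.36370621 -1.30936677  2.36978286] yaw toolY 90.38240709873229
hasp2 [[0.46912204 0.09759584 0.0685    ]]
```

```bash
python3 -m handwheel '[[[0,0,0,-0.36,-1,0.5,1],[0,0,0,-0.36,-1,0.5,1],[0,0,0,-0.36,-1,0.5,1]]]' >/dev/null
python3 -m handwheel '[[[0,0,-0.2,0,-0.31,0.5,1],[0,0,-0.2,0,-0.31,0.5,1],[0,0,-0.2,0,-0.31,0.5,1],[0,0,-0.2,0,-0.31,0.5,1]]]'
python3 - <<'E'
from h import *
s=env.state();T=Rq(s['orientation']).as_matrix();print((T.T@(np.array([.4429,-.3237,.049])-s['ee_pos']))*10,np.degrees(np.arctan2(T[1,1],T[0,1])))
E
```

```text
time_s: 3.9
ee_pos: [0.4431, -0.3242, 0.2068]
orientation: [0.001, -0.082, 0.997, -0.001]
wrist_force: [-0.7, -0.3, 1.0]
finger_gap: 0.998
gripper_force: 0.0
[0.00371724 0.00746521 1.57846112] 99.37420543472527
```

```bash
python3 -m handwheel '[[[0,0,0,0,0,0.8,1],[0,0,0,0,0,0.8,1],[0,0,0,0,0,0.8,1]]]' >/dev/null
python3 -m handwheel '[[[0,0,0,0,0,0.77,1],[0,0,0,0,0,0.77,1],[0,0,0,0,0,0.77,1],[0,0,0,0,0,0.77,1]]]'
python3 -m handwheel '[[[0,0,0,0,0,0,0],[0,0,0,0,0,0,0],[0,0,0,0,0,0,0],[0,0,0,0,0,0,0],[0,0,0,0,0,0,0],[0,0,0,0,0,0,0],[0,0,0,0,0,0,0],[0,0,0,0,0,0,0],[0,0,0,0,0,0,0],[0,0,0,0,0,0,0]]]'
python3 -c "
from h import *;s=env.state();print(s)"
```

```text
time_s: 4.6
ee_pos: [0.4437, -0.3265, 0.0512]
orientation: [0.001, -0.082, 0.997, -0.002]
wrist_force: [0.1, 0.6, 0.8]
finger_gap: 0.998
gripper_force: 0.0
time_s: 5.6
ee_pos: [0.4423, -0.3259, 0.0488]
orientation: [0.0, -0.082, 0.997, -0.001]
wrist_force: [-0.0, -0.9, 5.7]
finger_gap: 0.143
gripper_force: 60.5
{'time_s': 5.6, 'joint_pos': array([-8.54835664e-01,  2.68728941e-01,  1.79949846e+00, -2.48488110e-04,
        1.07228223e+00, -2.58905445e+00]), 'joint_velocities': array([-0.00303837,  0.00080016, -0.00045611,  0.00124143,  0.00079656,
        0.00219046]), 'joint_torque': array([ 5.42330705e-01, -3.66773987e+01, -2.64249140e+01,  2.75013540e-01,
       -4.50518355e-02,  1.80236518e-02]), 'ee_pos': array([ 0.4423016 , -0.32585513,  0.04875123]), 'orientation': array([ 2.32959309e-04, -8.16794653e-02,  9.96658497e-01, -5.00879255e-04]), 'wrist_force': array([-0.01204477, -0.91601062,  5.65591739]), 'wrist_torque': array([-0.05138466,  0.14112443,  0.04308591]), 'gripper_force': 60.52942156791687, 'finger_gap': 0.1429149606215877}
```

Gripped at 60 N. Now a gentle lift, then level transport toward the box.

```bash
python3 -m handwheel '[[[0,0,0,0,0,-0.1,0],[0,0,0,0,0,-0.25,0],[0,0,0,0,0,-0.5,0],[0,0,0,0,0,-0.75,0],[0,0,0,0,0,-0.9,0],[0,0,0,0,0,-1,0],[0,0,0,0,0,-1,0]]]'
python3 -m handwheel '[[[0,0,0,0,0.05,-0.03,0],[0,0,0,-0.05,0.15,-0.1,0],[0,0,0,-0.1,0.3,-0.15,0],[0,0,0,-0.15,0.5,-0.2,0],[0,0,0,-0.2,0.7,-0.25,0],[0,0,0,-0.23,0.85,-0.27,0],[0,0,0,-0.25,0.95,-0.27,0],[0,0,0,-0.25,1,-0.27,0]]]' >/dev/null
python3 -m handwheel '[[[0,0,0,0,0.05,0,0],[0,0,0,-0.05,0.15,0,0],[0,0,0,-0.1,0.3,0,0],[0,0,0,-0.15,0.5,0,0],[0,0,0,-0.2,0.7,0,0],[0,0,0,-0.23,0.85,0,0],[0,0,0,-0.25,0.95,0,0],[0,0,0,-0.25,1,0,0]]]'
python3 - <<'E'
from h import *
s=env.state();print(s['joint_pos'].round(2),s['finger_gap'],s['gripper_force']);snap('wrist','lift.png')
T=Rq(s['orientation']).as_matrix();print((T.T@(np.array([.4615,.0097,.176])-s['ee_pos']))*10,np.degrees(np.arctan2(T[1,1],T[0,1])))
E
```

```text
time_s: 6.3
ee_pos: [0.4425, -0.3259, 0.1494]
orientation: [0.001, -0.082, 0.997, -0.001]
wrist_force: [0.3, 0.0, -6.0]
finger_gap: 0.149
gripper_force: 59.2
time_s: 7.9
ee_pos: [0.4589, -0.1189, 0.1752]
orientation: [-0.0, -0.082, 0.997, -0.0]
wrist_force: [-0.1, -0.8, -6.3]
finger_gap: 0.147
gripper_force: 59.2
[-0.51 -0.08  1.91 -0.    1.32 -2.24] 0.1473013033494297 59.15508270263672
[-0.23686248  1.26466932 -0.00799595] 99.43032344683112
```

View pics/lift.png

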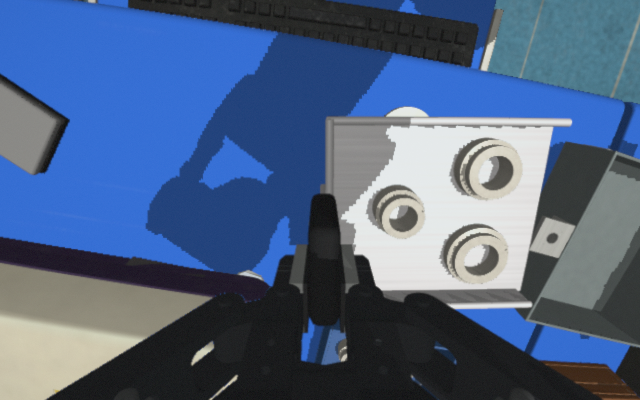

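The tray is held level, with the rings at (488,168), (478,252) and (400,215) where they were. The hasp lug shows at (550,237). I continue, align the yaw, then tip in gentle steps.

```bash
python3 -m handwheel '[[[0,0,0.02,0,0.05,0,0],[0,0,0.06,-0.03,0.15,0,0],[0,0,0.12,-0.06,0.3,0,0],[0,0,0.18,-0.1,0.5,0,0],[0,0,0.24,-0.15,0.7,0,0],[0,0,0.29,-0.17,0.85,0,0],[0,0,0.32,-0.19,0.95,0,0],[0,0,0.32,-0.2,1,0,0],[0,0,0.32,-0.2,1,0,0]]]'
python3 - <<'E'
from h import *
s=env.state()
T=Rq(s['orientation']).as_matrix();print((T.T@(np.array([.4615,.0097,.176])-s['ee_pos']))*10,np.degrees(np.arctan2(T[1,1],T[0,1])))
E
```

```text
time_s: 8.85
ee_pos: [0.4622, -0.0179, 0.1752]
orientation: [-0.0, 0.044, 0.999, -0.0]
wrist_force: [0.3, 0.3, -6.4]
finger_gap: 0.149
gripper_force: 59.1
[ 0.03080283  0.27469927 -0.00838089] 85.00168081624933
```

```bash
python3 -m handwheel '[[[0,0,0,0,0.05,0,0],[0,0,0,0,0.15,0,0],[0,0,0,0,0.24,0,0],[0,0,0,0,0.27,0,0],[0,0,0,0,0.27,0,0]]]' 
python3 -m handwheel '[[[0.1,0,0,0,0.04,-0.06,0],[0.2,0,0,0,0.09,-0.13,0],[0.3,0,0,0,0.15,-0.19,0],[0.4,0,0,0,0.22,-0.25,0],[0.5,0,0,0,0.3,-0.3,0],[0.6,0,0,0,0.375,-0.34,0],[0.7,0,0,0,0.47,-0.38,0],[0.8,0,0,0,0.56,-0.41,0],[0.9,0,0,0,0.66,-0.48,0],[1,0,0,0,0.77,-0.54,0],[1,0,0,0,0.77,-0.54,0],[1,0,0,0,0.77,-0.54,0],[1,0,0,0,0.77,-0.54,0],[1,0,0,0,0.77,-0.54,0]]]'
python3 - <<'E'
from h import *
s=env.state();print(s['joint_pos'].round(2),s['wrist_force'].round(1))
T=Rq(s['orientation']).as_matrix();print('lip',s['ee_pos']+T@np.array([0,.152,.046]),np.degrees(np.arccos(-T[2,2])))
a=env.read_camera('wrist');b=env.read_camera('side')[150:350,200:460]
a=cv2.resize(a,(480,300));b=cv2.resize(b,(390,300))
cv2.imwrite('pics/tip.png',np.vstack([a,cv2.copyMakeBorder(b,0,0,0,90,0)])[:,:,::-1])
E
```

```text
time_s: 9.35
ee_pos: [0.4646, 0.0095, 0.1752]
orientation: [-0.0, 0.043, 0.999, -0.0]
wrist_force: [-0.2, -0.3, -5.6]
finger_gap: 0.145
gripper_force: 59.2
time_s: 10.75
ee_pos: [0.4716, 0.085, 0.2297]
orientation: [-0.017, 0.041, 0.923, -0.382]
wrist_force: [-0.3, 0.3, -3.3]
finger_gap: 0.146
gripper_force: 59.8
[ 0.37  0.25  1.64 -0.69  1.65 -1.02] [-0.3  0.3 -3.3]
lip [0.47841557 0.15978969 0.08980656] 44.922291968886334
```

View pics/tip.png

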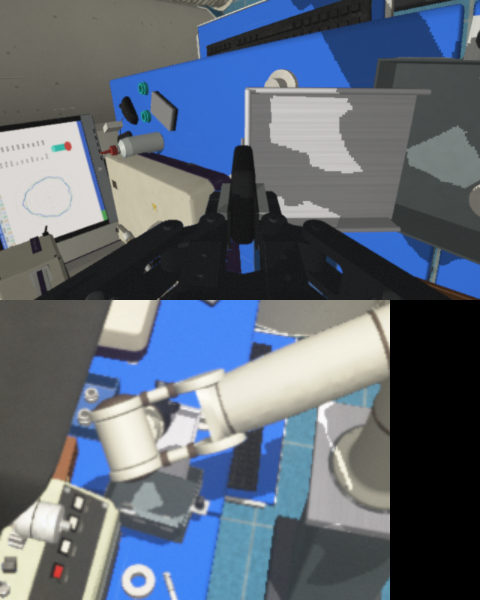

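The tray floor is empty, and the wrist load dropped by about 2.7 N, which matches the rings' 0.28 kg. A ring shows in the box at (475,200). I level the tray and take it back to its old spot.

```bash
python3 -m handwheel '[[[-0.2,0,0,0,-0.03,0.1,0],[-0.4,0,0,0,-0.07,0.2,0],[-0.6,0,0,0,-0.1,0.4,0],[-0.8,0,0,0,-0.13,0.6,0],[-1,0,0,0,-0.16,0.85,0],[-1,0,0,0,-0.16,0.93,0],[-1,0,0,0,-0.16,0.93,0]]]'
python3 -m handwheel '[[[0,0,0,0,-0.3,0,0],[0,0,0,0,-0.65,0,0],[0,0,0,0,-1,0,0],[0,0,0,0,-1,0,0]]]' >/dev/null
python3 -m handwheel '[[[0,0,0,0,-0.3,0,0],[0,0,0,0,-0.65,0,0],[0,0,0,0,-1,0,0],[0,0,0,0,-1,0,0]]]' >/dev/null
python3 -m handwheel '[[[0,0,-0.1,0,-0.3,0,0],[0,0,-0.2,0,-0.65,0,0],[0,0,-0.32,0,-1,0,0],[0,0,-0.32,0,-1,0,0],[0,0,-0.32,0,-1,0,0]]]'
python3 - <<'E'
from h import *
s=env.state();print(s['joint_pos'].round(2),s['wrist_force'].round(1))
T=Rq(s['orientation']).as_matrix();print((T.T@(np.array([.4423,-.3260,.0488])-s['ee_pos']))*10,np.degrees(np.arctan2(T[1,1],T[0,1])),np.degrees(np.arccos(-T[2,2])))
E
```

```text
time_s: 11.55
ee_pos: [0.4634, 0.0058, 0.1742]
orientation: [-0.001, 0.047, 0.999, -0.0]
wrist_force: [-0.2, 0.6, -3.9]
finger_gap: 0.149
gripper_force: 59.7
time_s: 12.85
ee_pos: [0.4389, -0.2889, 0.1748]
orientation: [-0.0, -0.082, 0.997, 0.0]
wrist_force: [-0.4, 0.9, -3.7]
finger_gap: 0.148
gripper_force: 60.1
[-0.81  0.06  1.77  0.    1.32 -2.55] [-0.4  0.9 -3.7]
[ 0.02581976 -0.37245626  1.25978155] 99.35530552572423 0.043975243563624505
```

```bash
python3 -m handwheel '[[[0,0,0,0.02,-0.2,0.3,0],[0,0,0,0.03,-0.37,0.6,0],[0,0,0,0.03,-0.37,0.9,0],[0,0,0,0.03,-0.37,0.9,0],[0,0,0,0.03,-0.37,0.9,0]]]' >/dev/null
python3 -m handwheel '[[[0,0,0,0,0,0.1,0],[0,0,0,0,0,0.2,0],[0,0,0,0,0,0.3,0],[0,0,0,0,0,0.34,0],[0,0,0,0,0,0.34,0],[0,0,0,0,0,0.34,0]]]'
```

```text
time_s: 13.95
ee_pos: [0.4414, -0.3271, 0.0508]
orientation: [0.0, -0.082, 0.997, -0.0]
wrist_force: [0.3, 0.1, -3.1]
finger_gap: 0.144
gripper_force: 60.1
```

```bash
python3 -m handwheel '[[[0,0,0,0,0,0.01,0],[0,0,0,0,0,0.02,0],[0,0,0,0,0,0.02,0],[0,0,0,0,0,0.02,0]]]'
```

```text
time_s: 14.35
ee_pos: [0.4415, -0.3272, 0.049]
orientation: [0.0, -0.082, 0.997, -0.0]
wrist_force: [0.4, -0.7, -2.5]
finger_gap: 0.149
gripper_force: 60.1
```

```bash
python3 -m handwheel '[[[0,0,0,0,0,0.005,0],[0,0,0,0,0,0.01,0],[0,0,0,0,0,0.01,0],[0,0,0,0,0,0.01,1],[0,0,0,0,0,0.01,1],[0,0,0,0,0,0.01,1],[0,0,0,0,0,0.01,1],[0,0,0,0,0,0.01,1],[0,0,0,0,0,0.01,1]]]'
python3 -m handwheel '[[[0,0,0,0,0,-0.2,1],[0,0,0,0,0,-0.5,1],[0,0,0,0,0,-1,1],[0,0,0,0,0,-1,1]]]' >/dev/null
python3 -m handwheel '[[[0,0,0,0,0,-0.5,1],[0,0,0,0,0.3,-1,1],[0,0,0,0,0.7,-1,1],[0,0,0,0,1,-1,0],[0,0,0,0,1,-1,0]]]' >/dev/null
python3 -m handwheel '[[[0,0,0,0,0.5,-0.5,0],[0,0,0,0,1,-1,0],[0,0,0,0,1,-1,0],[0,0,0,0,1,-1,0]]]'
python3 - <<'E'
from h import *
snap('wrist','back.png'); s=env.state(); print(s['joint_pos'].round(2)); np.save('c_back.npy',wfc('wrist')[2])
K,k1,_=wfc('wrist'); c=(K,k1,np.load('c_box.npy'))
for uv in((430,250),(600,250),(440,203)):
  for z in(.02,.1,.2):print(uv,z,unproj(uv,z,'wrist',c)[0].round(3))
E
```

```text
time_s: 15.25
ee_pos: [0.4414, -0.327, 0.0477]
orientation: [-0.0, -0.082, 0.997, -0.0]
wrist_force: [-0.3, -0.6, -0.7]
finger_gap: 1.004
gripper_force: 0.0
time_s: 16.55
ee_pos: [0.4104, -0.1289, 0.3528]
orientation: [0.004, -0.083, 0.997, -0.003]
wrist_force: [0.8, -1.2, 0.2]
finger_gap: -0.001
gripper_force: 0.0
[-0.59 -0.29  1.74 -0.    1.68 -2.33]
(430, 250) 0.02 [0.528 0.37  0.02 ]
(430, 250) 0.1 [0.489 0.341 0.1  ]
(430, 250) 0.2 [0.44  0.305 0.2  ]
(600, 250) 0.02 [0.529 0.643 0.02 ]
(600, 250) 0.1 [0.49  0.566 0.1  ]
(600, 250) 0.2 [0.44 0.47 0.2 ]
(440, 203) 0.02 [0.452 0.377 0.02 ]
(440, 203) 0.1 [0.426 0.347 0.1  ]
(440, 203) 0.2 [0.394 0.309 0.2  ]
```

View pics/back.png

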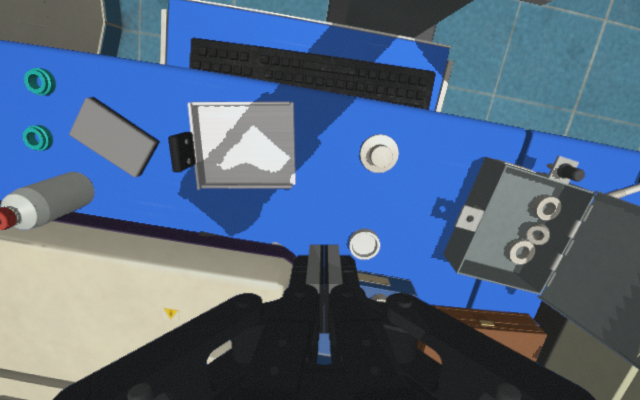

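The tray sits empty and flat at (243,146). All three rings, (548,208), (537,234) and (521,252), lie in the box, and the bystanders are unmoved. Next I go over and behind the lid with the fingers shut.

```bash
python3 -m handwheel '[[[0,0,0,-0.2,1,-0.1,0],[0,0,0,-0.2,1,-0.1,0],[0,0,0,-0.2,1,-0.1,0]]]' >/dev/null
python3 -m handwheel '[[[0,0,0,-0.2,1,0,0],[0,0,0,-0.2,1,0,0],[0,0,0,-0.2,1,0,0]]]' >/dev/null
python3 -m handwheel '[[[0,0,0,-0.2,1,0,0],[0,0,0,-0.2,1,0,0],[0,0,0,-0.2,1,0,0]]]' >/dev/null
python3 -m handwheel '[[[0,0,0,-0.2,1,0,0],[0,0,0,-0.2,1,0,0],[0,0,0,-0.2,1,0,0]]]' >/dev/null
python3 -m handwheel '[[[0,0,0.32,-0.2,1,0,0],[0,0,0.32,-0.2,1,0,0],[0,0,0.32,-0.2,1,0,0],[0,0,0.32,-0.2,1,0,0]]]'
python3 - <<'E'
from h import *
s=env.state();print(s['joint_pos'].round(2))
T=Rq(s['orientation']).as_matrix();print((T.T@(np.array([.43,.41,.18])-s['ee_pos']))*10,np.degrees(np.arctan2(T[1,1],T[0,1])))
E
```

```text
time_s: 18.2
ee_pos: [0.4272, 0.3789, 0.3558]
orientation: [-0.001, 0.044, 0.999, -0.001]
wrist_force: [0.3, 0.1, -0.0]
finger_gap: -0.006
gripper_force: 0.0
[ 0.51  0.1   1.37 -0.    1.68 -0.97]
[-0.00418106  0.3171995   1.75675511] 84.99310810131611
```

```bash
python3 -m handwheel '[[[0,0,0,0,0.32,0.3,0],[0,0,0,0,0.32,0.8,0],[0,0,0,0,0.32,0.9,0],[0,0,0,0,0.32,0.9,0]]]' 
python3 -m handwheel '[[[0,0,0,0,0,0.4,0],[0,0,0,0,0,0.8,0],[0,0,0,0,0,0.85,0],[0,0,0,0,0,0.85,0]]]'
python3 -m handwheel '[[[0,0,0,0,-0.2,0,0],[0,0,0,0,-0.4,0,0],[0,0,0,0,-0.6,0,0],[0,0,0,0,-0.7,0,0],[0,0,0,0,-0.8,0,0],[0,0,0,0,-0.9,0,0],[0,0,0,0,-1,0,0]]]'
```

```text
time_s: 18.6
ee_pos: [0.4287, 0.4092, 0.2657]
orientation: [-0.002, 0.045, 0.999, -0.002]
wrist_force: [-0.0, 0.0, 0.4]
finger_gap: -0.005
gripper_force: 0.0
time_s: 19.0
ee_pos: [0.4299, 0.4114, 0.1846]
orientation: [0.001, 0.044, 0.999, 0.0]
wrist_force: [0.3, -0.1, 0.8]
finger_gap: -0.002
gripper_force: 0.0
time_s: 19.7
ee_pos: [0.4217, 0.3156, 0.1879]
orientation: [0.002, 0.044, 0.999, 0.005]
wrist_force: [-8.5, 9.7, 24.4]
finger_gap: 0.002
gripper_force: 12.5
```

The push gives 24 N upward, probably the lid's edge under the flared knuckles. I rise a little and continue slowly.

```bash
python3 -m handwheel '[[[0,0,0,0,0.05,-0.05,0],[0,0,0,0,0.05,-0.12,0],[0,0,0,0,0.03,-0.14,0],[0,0,0,0,0,-0.14,0]]]'
python3 -m handwheel '[[[0,0,0,0,-0.1,0,0],[0,0,0,0,-0.2,0,0],[0,0,0,0,-0.3,0,0]]]'
```

```text
time_s: 20.1
ee_pos: [0.4202, 0.3121, 0.1969]
orientation: [0.0, 0.044, 0.999, -0.0]
wrist_force: [0.7, 0.1, -0.2]
finger_gap: -0.003
gripper_force: 0.0
time_s: 20.4
ee_pos: [0.4171, 0.2811, 0.1963]
orientation: [-0.0, 0.044, 0.999, -0.0]
wrist_force: [-0.3, 0.6, 0.1]
finger_gap: -0.005
gripper_force: 0.0
```

```bash
python3 -m handwheel '[[[0,0,0,0,-0.15,0,0],[0,0,0,0,-0.3,0,0],[0,0,0,0,-0.4,0,0],[0,0,0,0,-0.4,0,0]]]'
python3 -m handwheel '[[[0,0,0,0,0,-0.3,0],[0,0,0,0,0,-0.6,0],[0,0,0,0,0,-1,0],[0,0,0,0,-0.1,-1,0]]]' >/dev/null
python3 -m handwheel '[[[0,0,0,0.5,-0.5,-0.3,0],[0,0,0,0.9,-0.9,-0.4,0],[0,0,0,1,-0.9,-0.4,0],[0,0,0,1,-0.9,-0.4,0],[0,0,0,1,-0.9,-0.4,0],[0,0,0,1,-0.9,-0.4,0]]]'
python3 - <<'E'
from h import *
b=env.read_camera('side');cv2.imwrite('pics/s2.png',b[:,:,::-1])
a=env.read_camera('wrist');cv2.imwrite('pics/w2.png',a[:,:,::-1]);np.save('c_w2.npy',wfc('wrist')[2])
ex=np.array([.09,.996,0]);ey=np.array([-.996,.09,0]);C=np.array([.478,.191,0])
for th in(0,1.0,1.57,1.95):
  tip=C+ex*(.075-.168*np.cos(th))+[0,0,.073+.168*np.sin(th)]
  for n,im in(('side',b),('wrist',a)):
    uv=proj(tip,n)[0];u,v=uv.round().astype(int);print(th,n,uv.round(), im[v-4:v+5:4,u-8:u+9:4].mean(2).astype(int).tolist() if 5<v<394 and 9<u<630 else '')
for n,im in(('side',b),('wrist',a)):
  for z in(.008,.07):
    P=[C+ex*i+ey*j+[0,0,z] for i in(-.04,0,.04) for j in(-.05,0,.05)]
    print(n,z,[im[int(v),int(u)].tolist() for u,v in proj(P,n) if 0<v<400 and 0<u<640])
E
```

```text
time_s: 20.8
ee_pos: [0.414, 0.2411, 0.1968]
orientation: [0.0, 0.045, 0.999, -0.0]
wrist_force: [0.0, 0.7, 0.1]
finger_gap: 0.003
gripper_force: 0.0
time_s: 21.8
ee_pos: [0.3059, 0.1519, 0.336]
orientation: [-0.001, 0.044, 0.999, 0.0]
wrist_force: [-0.2, 0.5, -0.7]
finger_gap: 0.001
gripper_force: 0.0
0 side [310. 250.] [[146, 184, 173, 148, 98], [144, 214, 149, 218, 89], [119, 191, 212, 187, 146]]
0 wrist [297. 271.] [[201, 56, 33, 36, 34], [200, 40, 35, 40, 37], [195, 30, 32, 28, 34]]
1.0 side [303. 247.] [[144, 145, 147, 146, 146], [145, 147, 146, 216, 202], [140, 147, 152, 213, 166]]
1.0 wrist [358. 337.] [[25, 28, 31, 30, 35], [28, 29, 27, 30, 29], [29, 30, 28, 29, 36]]
1.57 side [293. 269.] [[156, 156, 158, 156, 156], [156, 159, 157, 155, 154], [156, 155, 154, 155, 157]]
1.57 wrist [451. 354.] [[45, 43, 42, 40, 33], [43, 44, 42, 44, 43], [43, 46, 44, 45, 43]]
1.95 side [286. 290.] [[159, 199, 217, 154, 155], [179, 202, 200, 167, 161], [136, 74, 81, 101, 143]]
1.95 wrist [506. 345.] [[90, 106, 108, 108, 107], [33, 45, 102, 106, 104], [34, 32, 37, 43, 92]]
side 0.008 [[149, 159, 162], [146, 158, 161], [147, 159, 162], [146, 157, 157], [148, 159, 162], [152, 163, 165], [218, 218, 216], [142, 152, 154], [157, 171, 171]]
side 0.07 [[122, 131, 136], [108, 117, 123], [99, 108, 113], [146, 157, 159], [150, 160, 162], [149, 161, 163], [146, 158, 159], [147, 158, 159], [150, 161, 163]]
wrist 0.008 [[99, 101, 98], [97, 99, 97], [141, 152, 150], [33, 32, 33], [140, 151, 148], [145, 155, 154], [186, 187, 177], [83, 89, 89], [89, 93, 88]]
wrist 0.07 [[30, 28, 30], [98, 102, 97], [143, 152, 150], [27, 27, 29], [141, 151, 148], [141, 151, 148], [89, 95, 94], [199, 194, 180], [113, 111, 104]]
```

Run:
```python
from h import *
K,k1,_=wfc('wrist'); c1=(K,k1,np.load('c_box.npy'));c2=(K,k1,np.load('c_w2.npy'))
a=cv2.imread('pics/raw_box.png');b=cv2.imread('pics/w2.png')
yaw=np.radians(84.8);ex=np.array([np.cos(yaw),np.sin(yaw),0]);ey=np.array([-np.sin(yaw),np.cos(yaw),0]);C=np.array([.478,.191,0])
for th in(1.4,1.57,1.7,1.8,1.95,2.1):
  P=[C+ey*j+ex*(.075-r*np.cos(th))+[0,0,.071+r*np.sin(th)] for r in(.152,) for j in(.093,-.093)]
  print(th,P[0].round(3),proj(P,'wrist',c1).round(0).tolist(),proj(P,'wrist',c2).round(0).tolist(),proj(P,'side').round(0).tolist())
# long line segments in w2 and box, for the lid's outline
for n,im in(('box',a),('w2',b)):
  l=cv2.createLineSegmentDetector().detect(cv2.cvtColor(im,cv2.COLOR_BGR2GRAY))[0][:,0]
  L=np.hypot(l[:,0]-l[:,2],l[:,1]-l[:,3]);k=(L>45)&(l[:,[0,2]].min(1)>330)
  print(n,l[k].round().astype(int).tolist())
```

```text
1.4 [0.39  0.248 0.221] [[375.0, 206.0], [348.0, 382.0]] [[430.0, 262.0], [412.0, 406.0]] [[328.0, 273.0], [265.0, 256.0]]
1.57 [0.392 0.274 0.223] [[407.0, 210.0], [374.0, 386.0]] [[457.0, 263.0], [435.0, 407.0]] [[326.0, 281.0], [262.0, 263.0]]
1.7 [0.394 0.294 0.222] [[430.0, 211.0], [393.0, 386.0]] [[476.0, 262.0], [451.0, 406.0]] [[324.0, 287.0], [260.0, 269.0]]
1.8 [0.395 0.309 0.219] [[447.0, 212.0], [407.0, 385.0]] [[490.0, 261.0], [463.0, 404.0]] [[322.0, 292.0], [258.0, 274.0]]
1.95 [0.397 0.33  0.212] [[469.0, 211.0], [426.0, 381.0]] [[508.0, 258.0], [479.0, 398.0]] [[320.0, 300.0], [255.0, 282.0]]
2.1 [0.399 0.351 0.202] [[486.0, 210.0], [442.0, 374.0]] [[522.0, 253.0], [492.0, 391.0]] [[318.0, 309.0], [253.0, 290.0]]
box [[574, 327, 613, 372], [591, 343, 638, 342], [474, 147, 423, 172], [421, 181, 468, 156], [638, 326, 578, 328], [464, 246, 602, 245], [460, 217, 447, 267], [574, 325, 638, 323], [488, 114, 638, 118], [427, 257, 456, 302], [638, 284, 472, 286], [399, 114, 452, 114], [624, 315, 558, 317], [347, 114, 398, 114], [376, 171, 425, 194], [501, 1, 494, 54], [495, 73, 504, 1], [631, 260, 461, 264], [474, 289, 638, 287], [351, 272, 367, 178], [638, 122, 541, 119], [491, 351, 468, 398], [623, 320, 573, 322]]
w2 [[509, 348, 572, 381], [545, 364, 638, 354], [499, 178, 449, 206], [451, 213, 493, 187], [638, 340, 522, 353], [499, 309, 510, 262], [419, 299, 509, 348], [402, 145, 466, 139], [511, 264, 622, 253], [638, 329, 518, 342], [521, 350, 638, 337], [501, 263, 486, 332], [638, 296, 501, 310], [503, 148, 354, 162], [501, 78, 505, 1], [576, 145, 519, 148], [499, 134, 501, 81], [502, 1, 499, 61], [638, 140, 577, 144], [638, 269, 507, 285], [499, 313, 638, 299], [412, 72, 411, 23], [638, 334, 519, 347]]
```

Projection shows the lid corner at w2 (508,260), which is still 1.95 rad, so the lid hasn't moved. I retry with the fingers tilted 45° so the fingertip meets the lid's outer face squarely.

```bash
python3 -m handwheel '[[[0,0,0,-0.3,1,0,0],[0,0,0,-0.3,1,0,0],[0,0,0,-0.3,1,0,0]]]' >/dev/null
python3 -m handwheel '[[[0,0,0,-0.3,1,0,0],[0,0,0,-0.3,1,0,0],[0,0,0,-0.3,1,0,0]]]' >/dev/null
python3 -m handwheel '[[[0,0,0,-0.3,1,0,0],[0,0,0,-0.3,1,0,0],[0,0,0,-0.3,1,0,0]]]' >/dev/null
python3 -m handwheel '[[[0.2,0,0,0,0,0,0],[0.4,0,0,0,0,0,0],[0.6,0,0,0,0,0,0],[0.8,0,0,0,0,0,0],[1,0,0,0,0,0,0],[1,0,0,0,0,0,0],[1,0,0,0,0,0,0]]]'
python3 - <<'E'
from h import *
s=env.state();print(s['joint_pos'].round(2))
T=Rq(s['orientation']).as_matrix()
for t in([.42,.43,.16],[.42,.24,.16]):print((T.T@(np.array(t)-s['ee_pos']))*10)
print(T.round(2))
E
```

```text
time_s: 23.5
ee_pos: [0.4213, 0.4428, 0.333]
orientation: [-0.019, 0.039, 0.922, -0.385]
wrist_force: [0.9, -0.6, -0.3]
finger_gap: -0.003
gripper_force: 0.0
[ 0.84  0.81  0.67 -0.58  2.26 -0.88]
[-0.00595588  1.1391876   1.30819571]
[-0.170769   -0.19244505  2.65340614]
[[-1.    0.06 -0.06]
 [ 0.09  0.7  -0.71]
 [ 0.   -0.71 -0.7 ]]
```

```bash
python3 -m handwheel '[[[0,0,0,0,0.3,0.35,0],[0,0,0,0,0.6,0.7,0],[0,0,0,0,0.6,0.7,0]]]' >/dev/null
python3 -m handwheel '[[[0,0,0,0,0.3,0.3,0],[0,0,0,0,0.54,0.6,0],[0,0,0,0,0.54,0.6,0],[0,0,0,0,0.54,0.6,0]]]'
python3 -m handwheel '[[[0,0,0,-0.02,-0.2,0.2,0],[0,0,0,-0.04,-0.4,0.4,0],[0,0,0,-0.06,-0.5,0.5,0],[0,0,0,-0.07,-0.6,0.6,0],[0,0,0,-0.08,-0.7,0.7,0],[0,0,0,-0.09,-0.8,0.8,0],[0,0,0,-0.1,-0.85,0.85,0]]]'
python3 -c "
from h import *
a=env.read_camera('side');cv2.imwrite('pics/s3.png',a[:,:,::-1])"
```

```text
time_s: 24.2
ee_pos: [0.4214, 0.4315, 0.1674]
orientation: [-0.016, 0.041, 0.923, -0.382]
wrist_force: [0.3, 0.2, 1.9]
finger_gap: 0.0
gripper_force: 0.0
time_s: 24.9
ee_pos: [0.4218, 0.3112, 0.1686]
orientation: [-0.014, 0.042, 0.924, -0.38]
wrist_force: [-0.4, 1.8, -0.0]
finger_gap: 0.003
gripper_force: 0.5
```

```bash
python3 -m handwheel '[[[0,0,0,0,-0.1,0.1,0],[0,0,0,0,-0.2,0.2,0],[0,0,0,0,-0.3,0.3,0],[0,0,0,0,-0.4,0.4,0]]]'
python3 -m handwheel '[[[0,0,0,0,-0.1,0.1,0],[0,0,0,0,-0.15,0.15,0],[0,0,0,0,-0.15,0.15,0],[0,0,0,0,-0.15,0.15,0]]]'
```

```text
time_s: 25.35
ee_pos: [0.4161, 0.2552, 0.1664]
orientation: [-0.015, 0.041, 0.924, -0.381]
wrist_force: [-1.4, 1.1, -0.3]
finger_gap: 0.0
gripper_force: 0.4
time_s: 25.75
ee_pos: [0.4137, 0.2339, 0.1649]
orientation: [-0.016, 0.041, 0.923, -0.382]
wrist_force: [-0.3, 0.3, -0.2]
finger_gap: -0.0
gripper_force: 0.0
```

```bash
python3 -m handwheel '[[[0,0,0,0,0,-0.3,0],[0,0,0,0,0,-0.6,0],[0,0,0,0,0,-1,0],[0,0,0,0,0,-1,0]]]' >/dev/null
python3 -m handwheel '[[[-0.2,0,0,0,0,-0.5,0],[-0.4,0,0,0,0,-0.5,1],[-0.6,0,0,0,0,-0.5,1],[-0.8,0,0,0,0,-0.5,1],[-1,0,0,0,0,-0.5,1],[-1,0,0,0,0,-0.5,1],[-1,0,0,0,0,-0.5,1]]]'
python3 -m handwheel '[[[0,0,0,0.2,-0.5,-0.2,1],[0,0,0,0.3,-1,-0.3,1],[0,0,0,0.3,-1,-0.3,1],[0,0,0,0.3,-1,-0.3,1]]]'
python3 - <<'E'
from h import *
s=env.state();print(s['joint_pos'].round(2))
np.save('c_w4.npy',wfc('wrist')[2]);a=env.read_camera('wrist')[:,:,::-1];cv2.imwrite('pics/w4.png',a)
g=cv2.cvtColor(a,cv2.COLOR_BGR2GRAY)
b=cv2.cvtColor(env.read_camera('side'),cv2.COLOR_RGB2GRAY);b0=cv2.cvtColor(cv2.imread('pics/side1.png'),cv2.COLOR_BGR2GRAY)
for n,p in(('pin',[.371,.212,.102]),('hasp',[.4698,.1003,.0745])):
  u,v=proj(p,'wrist')[0].round().astype(int);print(n,u,v);print(g[v-14:v+15:1 if n=='hasp' else 2,u-14:u+15:1 if n=='hasp' else 2])
C=np.array([.478,.191,.07])
print([a[int(v),int(u)].tolist() for u,v in proj([C+[i,j,0] for i in(-.05,0,.05) for j in(-.04,0,.04)],'wrist')])
E
```

```text
time_s: 26.85
ee_pos: [0.4225, 0.3376, 0.2705]
orientation: [0.0, 0.045, 0.999, 0.0]
wrist_force: [1.0, -0.2, -0.1]
finger_gap: 0.994
gripper_force: 0.0
time_s: 27.25
ee_pos: [0.384, 0.2416, 0.3007]
orientation: [0.0, 0.044, 0.999, -0.0]
wrist_force: [0.1, -0.3, 0.5]
finger_gap: 1.0
gripper_force: 0.0
[ 0.29 -0.21  1.78 -0.    1.58 -1.19]
pin 295 159
[[ 84  52 149 206 210 208 205 204 207 207 203 205 205 210 207]
 [ 76  49 150 208 209 211 207 207 209 210 206 207 206 212 208]
 [ 85  48 147 209 210 210 205 170 150 150 164 203 206 212 208]
 [ 87  49 149 206 208 189 124  69  60  61  73 116 193 211 207]
 [ 71  53 148 207 205 113  49  46  45  45  50  65 109 207 207]
 [ 71  57 147 207 177  65  54  62  62  60  48  47  71 183 204]
 [ 71  58 145 177 127  66  77  87  86  78  68  44  58 172 204]
 [ 85  59 120 149  92  76  89  91  89  88  80  56  56 181 202]
 [ 86  68 115 120  86  86  88  87  89  89  85  66  67 187 203]
 [ 91  73 114 120  87  83  86  85  85  85  85  68 132 204 201]
 [ 96  63 121 171 110  79  86  86  85  86  81 110 193 204 201]
 [ 75  74 123 174 113  76  77  84  86  82  76 177 197 
[... 3163 characters left out ...]
10 108 108 110 109 110 109
  109 108 109 108 109 111 112 111 112 114 111]
 [ 68  69  68  71  84  98 100 101 100  99 101 100  99 101 100  99 100 102
  106 106 106 106 107 109 107 107 107 108 110]
 [ 69  66  69  69  71  76  76  76  77  77  76  77  77  77  77  78  76  78
   80  79  79  81  80  82  84  82  82  87  89]
 [ 69  71  70  68  67  68  68  69  70  67  70  68  69  70  69  69  69  67
   69  70  70  69  68  69  69  69  71  77  83]
 [ 70  71  68  68  69  69  68  68  69  69  69  69  68  69  69  70  68  68
   70  69  69  68  69  69  67  69  69  76  83]]
[[87, 90, 84], [88, 90, 84], [89, 89, 83], [86, 88, 81], [139, 143, 134], [141, 145, 134], [141, 144, 135], [139, 143, 132], [140, 144, 134]]
```

The lid is shut: its lug lies over the hasp, with the hole at about (221,237) where projection puts it. Now I measure the pin top and hole precisely.

Run:
```python
from h import *
K,k1,_=wfc('wrist')
for n,cf,uv,w,zh in(('raw_box.png','c_box.npy',(328,160),(243,226),.0685),('w4.png','c_w4.npy',(296,162),(221,237),.0745)):
  c=(K,k1,np.load(cf)); g=cv2.cvtColor(cv2.imread('pics/'+n),cv2.COLOR_BGR2GRAY)
  def comp(m,u,v):
    k,l,st,ce=cv2.connectedComponentsWithStats(m.astype(np.uint8),connectivity=4);i=l[v,u];return ce[i],st[i]
  s=np.zeros_like(g);s[uv[1]-14:uv[1]+15,uv[0]-14:uv[0]+15]=1
  p,st=comp((g>=76)&(g<=99)&(s>0),*uv)
  h,sh=comp(g<92,*w)
  P=unproj(p,.102,'wrist',c)[0];H=unproj(h,zh,'wrist',c)[0];d=P-H
  print(n,p.round(1),st,h.round(1),sh,'pin',P.round(4),'hole',H.round(4),'d',d[:2].round(4),np.hypot(*d[:2]).round(4),'yaw',np.degrees(np.arctan2(d[1],d[0])-np.arctan2(106,101)).round(2))
s=env.state();T=Rq(s['orientation']).as_matrix();print((T.T@(P-s['ee_pos']))*10)
```

```text
raw_box.png [328.1 160.9] [321 155  15  13 136] [242.7 226. ] [239 223   8   7  40] pin [0.3758 0.2119 0.102 ] hole [0.47   0.0998 0.0685] d [-0.0942  0.1121] 0.1465 yaw 83.66
w4.png [295.8 162.6] [289 156  14  14 146] [221.1 236.8] [218 234   8   7  44] pin [0.3761 0.2115 0.102 ] hole [0.4703 0.0998 0.0745] d [-0.0942  0.1116] 0.1461 yaw 83.77
[ 0.04943089 -0.31771223  1.97822542]
```

```bash
python3 -m handwheel '[[[0,0,0,0.05,-0.32,0.5,1],[0,0,0,0.05,-0.32,0.9,1],[0,0,0,0.05,-0.32,0.9,1],[0,0,0,0.05,-0.32,0.9,1]]]' >/dev/null
python3 -m handwheel '[[[0,0,0,0,0,0.4,1],[0,0,0,0,0,0.7,1],[0,0,0,0,0,0.7,1],[0,0,0,0,0,0.7,1],[0,0,0,0,0,0.7,1]]]'
python3 - <<'E'
from h import *
s=env.state();T=Rq(s['orientation']).as_matrix();print((T.T@(np.array([.376,.2117,.077])-s['ee_pos']))*10,np.degrees(np.arctan2(T[1,1],T[0,1])))
E
```

```text
time_s: 28.25
ee_pos: [0.3787, 0.2114, 0.1438]
orientation: [0.003, 0.044, 0.999, 0.001]
wrist_force: [-0.5, 0.3, 0.2]
finger_gap: 1.001
gripper_force: 0.0
[ 0.03071941 -0.0007014   0.66738553] 84.99980760569684
```

```bash
python3 -m handwheel '[[[0,0,0,0.02,0,0.3,1],[0,0,0,0.02,0,0.5,1],[0,0,0,0.02,0,0.6,1],[0,0,0,0.02,0,0.65,1],[0,0,0,0.02,0,0.65,1],[0,0,0,0.02,0,0.65,1]]]'
python3 -m handwheel '[[[0,0,0,0,0,0,0],[0,0,0,0,0,0,0],[0,0,0,0,0,0,0],[0,0,0,0,0,0,0],[0,0,0,0,0,0,0],[0,0,0,0,0,0,0],[0,0,0,0,0,0,0],[0,0,0,0,0,0,0]]]'
python3 -c "
from h import *;s=env.state();print(s['ee_pos'],s['orientation'],s['wrist_force'],s['wrist_torque'])"
```

```text
time_s: 28.85
ee_pos: [0.3752, 0.2109, 0.0766]
orientation: [0.001, 0.044, 0.999, 0.0]
wrist_force: [-0.0, 0.3, -0.3]
finger_gap: 0.998
gripper_force: 0.0
time_s: 29.65
ee_pos: [0.3747, 0.2109, 0.0759]
orientation: [0.001, 0.044, 0.999, 0.0]
wrist_force: [-0.2, 2.2, 5.2]
finger_gap: -0.003
gripper_force: 2.7
[0.37472329 0.21090459 0.07589697] [7.20559065e-04 4.39333005e-02 9.99034147e-01 3.44545529e-04] [-0.19901919  2.21563021  5.19325293] [ 0.20993889 -0.06818293  0.04446245]
```

The fingers shut fully, so the pin was missed. I open, rise and look.

```bash
python3 -m handwheel '[[[0,0,0,0,0,0,1],[0,0,0,0,0,0,1],[0,0,0,0,0,0,1],[0,0,0,0,0,0,1],[0,0,0,0,0,-0.3,1],[0,0,0,0,0,-0.7,1],[0,0,0,0,0,-1,1],[0,0,0,0,0,-1,1]]]' >/dev/null
python3 -m handwheel '[[[0,0,0,0,0,-0.5,1],[0,0,0,0,0,-1,1],[0,0,0,0,0,-1,1],[0,0,0,0,0,-1,1]]]'
python3 - <<'E'
from h import *
np.save('c_w5.npy',wfc('wrist')[2]);a=env.read_camera('wrist')[:,:,::-1];b=env.read_camera('side')[:,:,::-1]
cv2.imwrite('pics/w5.png',a);cv2.imwrite('pics/s5.png',b)
u,v=proj([.376,.2117,.102],'wrist')[0];u2,v2=proj([.376,.2117,.102],'side')[0];print(u,v,u2,v2)
x0,y0=int(u)-100,max(0,int(v)-75)
A=cv2.resize(a[y0:y0+150,x0:x0+200],(800,600))[:, :]
B=b[int(v2)-35:int(v2)+35,int(u2)-45:int(u2)+45]
A[440:600,0:206]=cv2.resize(B,(206,160))
cv2.imwrite('pics/pin5.png',A);print(x0,y0)
E
```

```text
time_s: 30.85
ee_pos: [0.3744, 0.2107, 0.2754]
orientation: [0.001, 0.044, 0.999, 0.0]
wrist_force: [-0.7, 0.0, -1.1]
finger_gap: 0.997
gripper_force: 0.0
324.6044132035606 175.8742597834417 333.3084425957256 282.1792087575111
224 100
```

View pics/pin5.png

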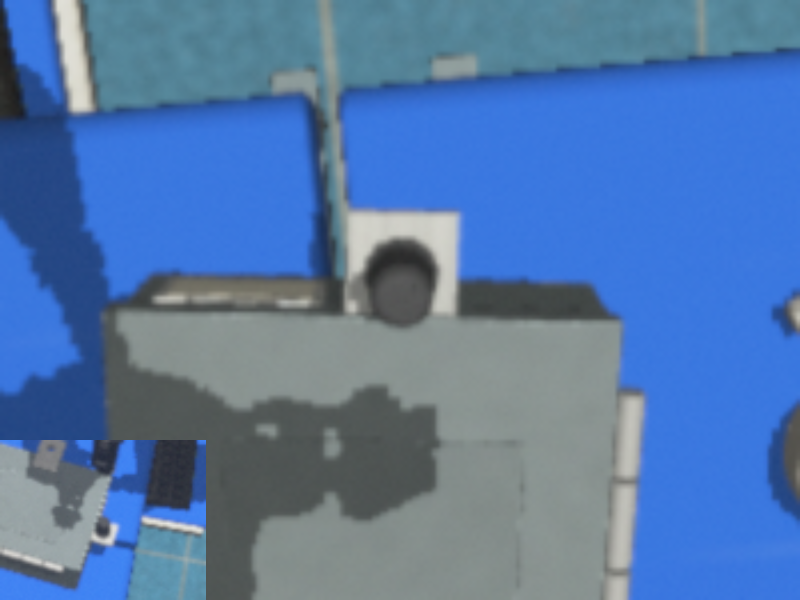

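The pin still stands upright in its lug, its top at crop (402,292), which is pixel (324.5,173). So it was not knocked, and the fingertips may end short of where I think. I check the TCP's projection against the fingertips in the earlier shut-finger image.

Run:
```python
from h import *
m=env.camera_model('wrist');K=np.array(m['intrinsics']);k1=m['k1'];T=np.array(m['mount']);print(T.round(3))
c=(K,k1,T)
for z in(0,-.01,-.019,-.03,-.05,-.07):print(z,proj([[0,0,z],[.011,0,z],[-.011,0,z]],'',c).round(0).tolist())
g=cv2.cvtColor(cv2.imread('pics/raw_back.png'),cv2.COLOR_BGR2GRAY);print(g[225:300:3,295:355:4])
P=unproj((324.5,173),.102,'wrist',(K,k1,np.load('c_w5.npy')));print(P)
```

```text
[[ 0.001  0.954  0.298  0.077]
 [ 1.    -0.    -0.002  0.   ]
 [-0.002  0.298 -0.954 -0.169]
 [ 0.     0.     0.     1.   ]]
0 [[323.0, 241.0], [323.0, 222.0], [323.0, 258.0]]
-0.01 [[323.0, 249.0], [323.0, 229.0], [323.0, 267.0]]
-0.019 [[323.0, 256.0], [323.0, 236.0], [323.0, 276.0]]
-0.03 [[323.0, 267.0], [323.0, 246.0], [323.0, 287.0]]
-0.05 [[322.0, 291.0], [322.0, 268.0], [322.0, 313.0]]
-0.07 [[322.0, 322.0], [322.0, 296.0], [322.0, 347.0]]
[[108 109 109 109 107 110 109 110 109 109 109 109 109 110 110]
 [109 108 107 109 109 110 109 109 109 108 110 109 109 111 108]
 [108 108 108 109 110 110 109 110 110 109 110 108 110 109 107]
 [109 110 110 109 110 109 110 110 109 110 108 109 108 109  81]
 [110 110 110 110 108 110 108 109 109 110 109 110 110 107  96]
 [108 110 109 109 108 110 109 109 110 110 108 108 109  82 208]
 [109 108 109 109 108 107 108 107 107 107 108 109 110  73 221]
 [109 110 109 109  77  87  83  43  46  86  86 106 108  80 217]
 [110 109 110 110  76  84  85  43  43  86  88 106 110 108 218]
 [109 109 108 107  77  78  84  41  38  87  87 101 108 109 192]
 [ 72  60  59  61 
[... 264 characters left out ...]
 34  34  77  78  80  31  29  32]
 [ 30  29  27  68  76  77  66  32  32  76  75  78  30  38  35]
 [ 28  29  30  67  76  76  59  33  27  77  76  77  27  30  31]
 [ 29  30  28  71  76  78  59  34  26  77  78  77  27  29  28]
 [ 29  26  30  75  76  77  60  31  24  77  75  77  27  26  31]
 [ 26  26  24  75  77  75  52  36  28  77  77  77  33  26  31]
 [ 30  27  30  31  72 110  76  42  36 108 103  39  27  29  30]
 [ 31  27  25  27  31  53  75  42  39  92  28  30  28  32  26]
 [ 25  30  27  26  26  29  74  38  41  40  28  30  27  27  30]
 [ 35  37  31  27  27  24  34  38  38  30  22  29  36  33  34]
 [ 28  28  29  26  25  29  28  39  37  29  29  25  23  29  26]]
[[0.37553288 0.21238384 0.102     ]]
```

Both the image (the shut tips show about 25–30 mm short of the TCP) and the forces agree: the real fingertips end about 26 mm behind the nominal TCP. I go 20 mm lower, with force checks, and grip again.

```bash
python3 -m handwheel '[[[0,0,0,-0.01,0.01,0.5,1],[0,0,0,-0.01,0.01,1,1],[0,0,0,-0.01,0.01,1,1]]]' >/dev/null
python3 -m handwheel '[[[0,0,0,0,0,0.5,1],[0,0,0,0,0,0.8,1],[0,0,0,0,0,0.9,1],[0,0,0,0,0,1,1],[0,0,0,0,0,1,1],[0,0,0,0,0,1,1]]]' 
python3 -m handwheel '[[[0,0,0,0,0,0.05,1],[0,0,0,0,0,0.1,1],[0,0,0,0,0,0.15,1],[0,0,0,0,0,0.19,1],[0,0,0,0,0,0.19,1],[0,0,0,0,0,0.19,1]]]' 
python3 -m handwheel '[[[0,0,0,0,0,0,0],[0,0,0,0,0,0,0],[0,0,0,0,0,0,0],[0,0,0,0,0,0,0],[0,0,0,0,0,0,0],[0,0,0,0,0,0,0],[0,0,0,0,0,0,0],[0,0,0,0,0,0,0]]]'
```

```text
time_s: 31.85
ee_pos: [0.3765, 0.2119, 0.0769]
orientation: [0.001, 0.044, 0.999, 0.0]
wrist_force: [-0.7, 0.1, -0.4]
finger_gap: 0.999
gripper_force: 0.0
time_s: 32.45
ee_pos: [0.375, 0.2115, 0.0561]
orientation: [-0.0, 0.044, 0.999, -0.0]
wrist_force: [0.4, 0.3, 0.4]
finger_gap: 1.003
gripper_force: 0.0
time_s: 33.25
ee_pos: [0.3753, 0.2116, 0.0565]
orientation: [0.0, 0.044, 0.999, 0.0]
wrist_force: [-0.1, -1.0, 3.0]
finger_gap: 0.183
gripper_force: 58.5
```

```bash
python3 -m handwheel '[[[0,0,0,0,0,-0.15,0],[0,0,0,0,0,-0.3,0],[0,0,0,0,0,-0.45,0],[0,0,0,0,0,-0.6,0],[0,0,0,0,0,-0.6,0]]]' 
python3 -m handwheel '[[[0,0,0,-0.2,-0.2,0,0],[0,0,0,-0.4,-0.4,0,0],[0,0,0,-0.7,-0.7,0,0],[0,0,0,-1,-1,0,0],[0,0,0,-1,-1,0,0]]]' >/dev/null
python3 -m handwheel '[[[0,0,0,-0.03,-0.03,0,0],[0,0,0,-0.035,-0.035,0,0],[0,0,0,-0.035,-0.035,0,0],[0,0,0,-0.035,-0.035,0,0]]]'
python3 - <<'E'
from h import *
s=env.state();T=Rq(s['orientation']).as_matrix();print(s['ee_pos'],np.degrees(np.arctan2(T[1,1],T[0,1])))
a=env.read_camera('wrist')[:,:,::-1];cv2.imwrite('pics/w6.png',a);np.save('c_w6.npy',wfc('wrist')[2])
g=cv2.cvtColor(a,cv2.COLOR_BGR2GRAY)
u,v=proj([.4702,.0998,.0745],'wrist')[0];print('hole exp',u,v)
# pin tip expected at grasp xy, z = head underside 0.13 - 0.038
for z in(.092,.11,.13):print(z,proj([s['ee_pos'][0],s['ee_pos'][1],z],'wrist').round(0))
u,v=int(u),int(v);np.set_printoptions(linewidth=250);print(u-24,v-45);print(g[v-45:v+24:3,u-24:u+26:2])
E
```

```text
time_s: 33.75
ee_pos: [0.3765, 0.2119, 0.1179]
orientation: [0.002, 0.044, 0.999, 0.001]
wrist_force: [0.5, 0.5, -0.1]
finger_gap: 0.185
gripper_force: 58.6
time_s: 34.65
ee_pos: [0.4685, 0.1001, 0.1161]
orientation: [-0.0, 0.043, 0.999, 0.0]
wrist_force: [0.3, 0.1, -0.6]
finger_gap: 0.178
gripper_force: 58.7
[0.46851587 0.1001143  0.11605224] 85.0435275190067
hole exp 322.5562573251804 217.21715245902828
0.092 [[323. 224.]]
0.11 [[323. 236.]]
0.13 [[323. 252.]]
298 172
[[116 117 117 116 119 118 118 117 119 118 117 114  67  66  68  65  66  65  65  67  65  66  58  64 144]
 [118 117 118 117 116 116 118 117 116 118 118 114  67  63  65  65  66  65  66  65  64  65  57  75 140]
 [116 117 117 117 119 118 117 118 119 118 118 116  70  65  66  66  65  65  64  64  66  65  57  84 150]
 [117 117 118 116 117 117 118 117 115 117 117 116  79  64  65  63  66  66  64  67  64  66  61  97 144]
 [ 69  68  69  65  85  92  92  90  71  70  68  67  64  66  67  66  66  65  67  66  65  73  71 105 148]
 [ 66  65  65  65  64  66  66  67  66  65  65  66  64  67  64  65  66  65  65  67  66  72  69 107 146]
 [ 67  
[... 1044 characters left out ...]
 109 113 111 100  78  74  73  77  78  79  82 163 180 184 188 188 186 164 184 187]
 [ 78 107 109 110 108 106 109 107 106  95  74  74  80  80  78  96 165 182 180 185 188 185 150 184 186]
 [ 75 109 108 110 107 106 109 108 104 107 106  85  75  73  77  99 166 174 109 165 183 154 123 180 184]
 [ 79 108 108 109 108 107 109 107 105 105  79  75  75  74  69  69 103 106 107 108 107 106  98 110 135]
 [ 77 107 107 110 107 106 109 106 106 101  75  75  74  73  68  68  89 101 106 107 107 107 101 108 106]
 [ 77 108 109 111 107 107 109 107 106 104  75  74  75  72  70  67  85 104 105 107 108 105 101 109 107]
 [ 77 107 107 109 107 107 108 103  89  73  45  47  46  46  45  46  52  67 100 107 108 103 102 109 106]]
```

Run:
```python
from h import *
np.set_printoptions(linewidth=250)
g=cv2.cvtColor(cv2.imread('pics/w6.png'),cv2.COLOR_BGR2GRAY)
for v in range(208,246):print(v,g[v,312:336])
c=(*wfc('wrist')[:2],np.load('c_w6.npy'))
for x in(.4665,.4685,.4705):print(x,proj([[x,.1,.092],[x-.004,.1,.098],[x-.004,.1,.13],[x-.011,.1,.13]],'',c).round(1).tolist())
```

```text
208 [187 186 184 182 182 187 187 186 187 186 186 187 186 185 185 183 182 182 184 184 184 183 184 186]
209 [188 185 184 181 184 185 185 184 182 183 183 182 182 183 183 182 183 185 183 183 184 184 183 185]
210 [186 185 182 181 182 183 180 161 152 144 142 142 150 162 174 180 184 182 183 184 185 185 184 187]
211 [187 185 184 181 178 158 136 113 101  92  90  89 100 114 135 157 176 181 183 183 183 183 185 187]
212 [187 182 182 177 156 118  87  75  74  69  68  71  72  74  88 113 153 175 182 184 183 183 185 187]
213 [187 184 179 155 117  83  67  66  68  69  68  68  68  65  68  77 113 166 182 184 183 183 183 186]
214 [186 183 176 129  86  70  67  67  68  66  65  67  65  66  66  66  84 137 174 182 182 183 184 186]
215 [186 183 164 110  72  68  67  65  66  66  65  65  67  67  66  65  70 106 166 181 183 182 183 185]
216 [185 181 150  96  71  65  65  65  64  67  66  66  66  64  65  67  69  93 162 181 183 183 185 186]
217 [186 179 139  90  69  67  66  68  65  62  66  63  65  66  68  69  73  90 151 178 181 183 183 185]
218 [181 176 128  83  69  66  68  67  66  67  65  65  66  66  71  74  74  87 145
[... 2123 characters left out ...]
 44 44 61 82 98]
240 [54 46 45 45 50 52 56 59 63 65 64 63 63 63 62 63 59 52 46 43 38 39 54 72]
241 [46 48 51 55 58 62 64 66 66 64 66 69 68 68 68 68 65 53 44 41 40 40 41 48]
242 [51 55 62 63 65 65 63 66 67 66 66 70 70 70 72 71 72 63 52 46 45 43 42 40]
243 [60 63 64 67 64 67 64 64 65 63 64 67 68 67 69 69 70 67 53 47 45 44 43 43]
244 [66 65 66 65 63 63 61 61 60 56 56 56 61 62 64 60 64 63 52 45 47 45 45 44]
245 [64 64 63 61 58 59 55 53 50 47 47 48 48 52 50 51 50 48 45 43 43 44 46 44]
0.4665 [[322.3, 221.5], [321.7, 218.9], [321.4, 241.1], [320.2, 228.5]]
0.4685 [[322.6, 224.4], [322.0, 222.0], [321.8, 244.6], [320.6, 232.2]]
0.4705 [[322.9, 227.4], [322.3, 225.1], [322.1, 248.1], [320.9, 235.8]]
```

The waist of the dark shape at (323,224) is the shank's tip just over the hole, whose centre is (322,217). Visual and kinematic estimates agree to about 1.5 mm. I nudge halfway and lower, watching the force.

```bash
python3 -m handwheel '[[[0,0,0,0.005,-0.004,0.05,0],[0,0,0,0.005,-0.004,0.1,0],[0,0,0,0.005,-0.004,0.15,0],[0,0,0,0.005,-0.004,0.18,0],[0,0,0,0.005,-0.004,0.21,0],[0,0,0,0.005,-0.004,0.24,0],[0,0,0,0.005,-0.004,0.24,0],[0,0,0,0.005,-0.004,0.24,0]]]'
```

```text
time_s: 35.5
ee_pos: [0.4687, 0.099, 0.0923]
orientation: [0.0, 0.044, 0.999, 0.0]
wrist_force: [0.0, -1.0, -0.8]
finger_gap: 0.184
gripper_force: 58.7
```

```bash
python3 -m handwheel '[[[0,0,0,0,0,0.04,0],[0,0,0,0,0,0.08,0],[0,0,0,0,0,0.12,0],[0,0,0,0,0,0.16,0],[0,0,0,0,0,0.2,0],[0,0,0,0,0,0.2,0]]]'
python3 -m handwheel '[[[0,0,0,0,0,0.03,0],[0,0,0,0,0,0.06,0],[0,0,0,0,0,0.09,0],[0,0,0,0,0,0.1,0],[0,0,0,0,0,0.1,0],[0,0,0,0,0,0.1,0]]]'
```

```text
time_s: 36.1
ee_pos: [0.468, 0.099, 0.0715]
orientation: [-0.001, 0.044, 0.999, -0.0]
wrist_force: [0.2, 0.5, -0.7]
finger_gap: 0.183
gripper_force: 58.7
time_s: 36.7
ee_pos: [0.4687, 0.099, 0.0623]
orientation: [0.0, 0.044, 0.999, 0.0]
wrist_force: [0.1, -0.0, -0.1]
finger_gap: 0.186
gripper_force: 58.7
```

```bash
python3 -m handwheel '[[[0,0,0,0,0,0.01,0],[0,0,0,0,0,0.015,0],[0,0,0,0,0,0.02,0],[0,0,0,0,0,0.02,0]]]'
```

```text
time_s: 37.1
ee_pos: [0.4689, 0.099, 0.061]
orientation: [0.0, 0.044, 0.999, -0.0]
wrist_force: [-2.2, -1.1, 5.3]
finger_gap: 0.18
gripper_force: 59.2
```

Contact at the expected depth (5 N up, TCP z 0.061), so the pin is home. I release, rise and verify numerically.

```bash
python3 -m handwheel '[[[0,0,0,0,0,0,1],[0,0,0,0,0,0,1],[0,0,0,0,0,0,1],[0,0,0,0,0,0,1],[0,0,0,0,0,0,1],[0,0,0,0,0,-0.3,1],[0,0,0,0,0,-0.6,1],[0,0,0,0,0,-1,1],[0,0,0,0,0,-1,1]]]' 
python3 -m handwheel '[[[0,0,0,0.2,0,-0.5,1],[0,0,0,0.5,0,-1,1],[0,0,0,0.5,0,-1,1],[0,0,0,0.5,0,-1,1],[0,0,0,0.5,0,-1,1]]]'
python3 - <<'E'
from h import *
np.set_printoptions(linewidth=250)
a=env.read_camera('wrist')[:,:,::-1];g=cv2.cvtColor(a,cv2.COLOR_BGR2GRAY);cv2.imwrite('pics/w7.png',a)
print(proj([[.4702,.0998,.1065],[.4702,.0998,.0745],[.3757,.2118,.07]],'wrist'))
u,v=proj([.4702,.0998,.1065],'wrist')[0].round().astype(int);print(g[v-24:v+17:2,u-16:u+17:2])
k,l,st,ce=cv2.connectedComponentsWithStats(((g>=74)&(g<=104)).astype(np.uint8)[v-20:v+20,u-20:u+20],connectivity=4);i=l[20,20];print(st[i],ce[i]+[u-20,v-20],unproj(ce[i]+[u-20,v-20],.1065,'wrist'))
s=cv2.cvtColor(env.read_camera('side'),cv2.COLOR_RGB2GRAY);u,v=proj([.4702,.0998,.09],'side')[0].round().astype(int);print(u,v);print(s[v-10:v+11,u-10:u+11])
E
```

```text
time_s: 38.0
ee_pos: [0.4727, 0.0989, 0.1663]
orientation: [0.006, 0.044, 0.999, 0.0]
wrist_force: [1.2, -0.3, 0.2]
finger_gap: 0.999
gripper_force: 0.0
time_s: 38.5
ee_pos: [0.4185, 0.1033, 0.2588]
orientation: [-0.001, 0.044, 0.999, -0.0]
wrist_force: [-0.5, -0.4, -1.3]
finger_gap: 0.997
gripper_force: 0.0
[[323.9462501  225.94882215]
 [323.8917136  215.45439567]
 [420.75970721 122.24087654]]
[[ 66 148 185 117 113 112 109 112 111 111 121 187 192 194 179 184 178]
 [ 69 109 119 114 114 112 111 112 113 111 115 150 153 153 160 196 193]
 [ 66 104 112 115 114 113 109  96 100 104 108 111 112 115 117 196 193]
 [ 66 105 113 114 112  85  60  49  47  48  67 100 112 114 116 197 193]
 [ 67 152 131 115  89  49  47  43  41  42  44  52 104 113 115 197 191]
 [ 69 170 140 109  52  44  39  37  38  37  37  44  73 113 116 196 190]
 [ 70 150 114  98  47  38  39  40  37  35  37  36  54 107 118 195 190]
 [ 67 165 116  83  43  36  37  40  40  39  34  37  49 107 110 184 189]
 [ 67 106 113 102  43  38  43  45  48  46  41  36  51 109 109 175 189]
 [ 66 105 113 110  54  45  51  53  53  49  46  39  76 112 113 1
[... 2014 characters left out ...]
26]
 [135 133 127 130 165 160 122  91  65  57  55  59  77 111 130 126 125 125 126 126 124]
 [159 147 132 135 167 171 142 119  97  86  79  83  99 124 136 132 126 126 126 126 127]
 [161 161 155 177 204 206 181 160 160 149 129 121 130 149 166 151 129 126 126 128 127]
 [162 161 155 196 220 218 216 214 221 214 182 158 160 185 177 143 129 125 126 127 127]
 [164 161 167 199 220 220 219 220 220 220 219 216 217 197 169 144 133 127 128 127 124]
 [162 165 183 212 222 222 223 222 220 220 221 220 221 194 162 152 144 144 142 132 130]
 [161 157 186 217 222 223 222 223 223 223 223 223 222 197 168 166 164 171 164 152 141]
 [160 157 172 204 213 211 215 222 224 223 224 225 212 181 166 165 167 167 167 165 168]]
```

The pin head's top is at about (323.5,225), against a predicted (323.9,225.9) for fully home. The lid is shut and the gripper is clear. I hand the job in.

```bash
python3 -c "
from h import *;print(env.close_job())"
```

```text
the job is handed in; nothing more can be done
None
```

I handed the job in at about 38.5 s of the 72 s: the three rings are in the box, the empty tray is back flat on the table, the lid is shut and the pin is home through both hasp lugs; the hand-in call returned no verdict.

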